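Load a test cartridge through the analyser's dust flap

ROBOT

A 6-joint arm with a two-finger parallel gripper is mounted at the origin on a cart in front of the work surface, level with it; the furniture and walls round the work are solid. World frame = base frame: x ahead of the robot, y to its left, z up, the work surface at z = 0. Lengths are in m, angles in rad, forces in N, time in s.
With the tool pointing down it reaches from about 0.25 to 0.725 m from the base axis. Payload 9.7 kg.
Tool frame: the origin (TCP) lies on the centre line of the jaws, within the pads' length; the fingertips stand 14 mm ahead of it and the grasp point (between the pads) lies 5 mm behind it; z points along the fingers, y is the direction in which the jaws open and shut (so a half turn about z gives the same grasp; the last joint's range is limited). The gripper opens to 85 mm and grips with 20 to 120 N. Pads are 22 mm wide; open, the fingers measure 114 mm over their backs; the gripper's body (76 mm by 85 mm) begins 54 mm behind the grasp point. The pads swing forward as they close: fully open they stand 13 mm farther back than shut.
Start: joints at [1.263, 0.087, 0.176, 1.66, 0, 1.571], TCP at [0.167, 0.524, 0.245] pointing down, gripper open.
Joint ranges: [-3.13, 3.13], [-0.85, 1.81], [-1.15, 1.24], [-2.2, 2.28], [-1.44, 1.52], [-3.14, 3.14]. Speed limits (rad/s): [2.22, 2.22, 2.57, 3.14, 3.14, 3.14].

INTERFACE

Orientations are given as a unit quaternion [w, x, y, z].
In Python, from bench import * gives the robot as it stands.
- The arm moves only by the shell command python3 -m crank 'ROWS' [OPENING]. ROWS is a JSON object of lists of equal length, an entry for each row: "travel": the shift along the tool's x, y, z in cm, a list of three; "spin": the turn about the tool's z in rad. A call has 1 to 8 rows; each row is the pose to reach, as a shift and turn from the pose commanded when the call began, along the tool's axes at that moment; what a row does not reach only later rows make up. A row lasts 1/12 s, in which the tool goes at most 41.7 mm and 7.16 degrees, less where a joint would pass 70% of its speed; a pose out of reach is approached as far as the arm can. A call with a gripper value outside its range is refused whole. OPENING is the opening, from 0 (shut) to 1 (fully open), set as the call begins (- or left out, the last holds). The fingers move at their own pace and stop on an object; the grip force is fixed at half the most. Time passes only in rows, so rows that repeat a pose let the fingers close. It gives the time, the measured TCP pose, the force and the opening at its end, in the units of the state.
- get_obs(): the state, without advancing time (a new reading comes with each control period).
- get_image(name): name is "scene" or "side" or "wrist"; returns a dict with "color" (384x512x3 uint8, red, green, blue), "range_z" (384x512 float32, m along the optical axis (not along the pixel's ray), 0 where there is no reading), "fx", "fy", "cx", "cy" (pixels), "rvec" (rotation vector, rad) and "tvec" (3), from world to camera coordinates, as OpenCV has them. Camera axes: x right, y down, z forward; pixel columns grow to the right and rows downward; lengths in m; the calibration is good to about 2 mm. A picture is of the moment at which its call begins.
- job_done(): hands the job in, once; it reports no verdict.
The state is a dict: "time": time; "joint_pos": joint angles; "dq": joint speeds; "tau": joint torques, N m; "eef_pos": TCP position; "ee_rot": TCP orientation; "ft_force": force on the tool from outside, world axes, zero at the start; "ft_torque": the same for the moment, N m; "grip_width": finger opening in m.
Only numpy, scipy, OpenCV 4.12 (cv2) and the standard library are available. Lean on these libraries where they do the work, as an engineer would, in place of code of your own. Each camera call takes 0.05 s, during which the arm holds its last target. There are 200 camera calls.

TASK

Take the cartridge with the blue top out of the stand and load it into the benchtop analyser: push it upright, foil end first, down through the split spring flap and press it gently home until it latches below the flap, then withdraw so that both leaves spring fully shut over it. How deep it sits differs from machine to machine, so feel for it and never force it; leave the other cartridges, the lens case and the gauze pack where they are.

Things in the scene. Friction and masses are not known exactly. Their poses are not given: they have to be found in the camera images.
- analyser: White and grey benchtop analyser, fixed: 170 deep (x) x 170 wide (y) x 120 high, sloping front with dark screen at -x. Origin on the worktop under the cartridge channel's axis, z up. Flat top from x -36 to +63 with a mouth, x -19 to +19, y -42 to +42, closed by a split flap. Under it a well of that size, open at least 36 deep: room for fingers on the cartridge's y ends. All in mm.
- analyser_mouth (a point): On the channel's axis, level with the analyser's top (120 mm); axes as the analyser's (x rear, z up). A latched cartridge's top lies 22 to 39 mm below this point: the depth is set inside each machine, cannot be seen and must be felt. Over 30 N between cartridge and analyser is damage. Closed fingertips on the middle of the cartridge's top can press it home; withdraw straight up.
- analyser_channel (a point): On the channel's axis 51 mm below the mouth, about where (+-8 mm) the channel proper starts: 27 (x) x 39 (y) mm, 1.5 mm clear round the cartridge; above it a lead-in 3.5 (x) and 5 (y) mm wide, 6 high. Inside, two sprung pawls at the y ends resist with a few N as the foot spreads them (the cartridge's top then 8 mm above to 15 mm below the mouth); a cartridge let go there does not fall.
- analyser_seat (a point): On the channel's axis about 97 mm (+-8) below the mouth, where a latched cartridge's foot is. A sprung block meets the foot 22 mm before home and pushes back, 4 to 7 N. At home the pawls snap into the notches; 1.5 mm deeper is a rigid stop: press slowly (6 mm/s) till the force climbs steeply past 12 N. Let go short of home, the cartridge springs up again and props the flap open.
- flap_front (a joint): Front leaf of the dark, split dust flap in the mouth, 18 x 82 mm, hinged on the mouth's front (-x) edge. 0 rad is shut (level, just under the top); grows as its free edge, along the mouth's middle, swings down into the well, up to 1.53. Spring shut: about 0.5 N starts it, 1.2 N holds it open. Hanging open it reaches 20 mm down, so it shuts only over a cartridge whose top is deeper.
- flap_rear (a joint): Rear leaf of the dust flap, the same, hinged on the mouth's rear (+x) edge.
- cartridge_blue: White cartridge, blue top, foil window near the foot, about 80 g: 24 thick (x), 36 wide (y), 66 high, in mm. Origin at the centre of its underside, z up. Lowest 4 mm taper in by 2. Narrow ends (y) have notches 5 deep from 22 to 32 above the underside; above them they are flat, for gripping across the 36. Same shape when turned half round. Stands upright in one of the stand's wells.
- cartridge_blue_top (a point): Centre of the blue cartridge's top face, 66 mm above its underside.
- cartridge_yellow: Same cartridge with a yellow top, standing in the stand; leave it there. Origin at the centre of its underside.
- cartridge_grey: Same cartridge with a grey top, standing in the stand; leave it there. Origin at the centre of its underside.
- stand: Grey stand, fixed, 124 (x) x 48 (y) x 24 mm high, with three wells 28 x 40 mm in a row along its x, 40 mm apart, 20 mm deep (floor 4 mm above the worktop); the cartridges stand in them, x along the stand's x. Origin at the centre of its underside.
- lens_case: Contact lens case with a white and a blue cap, 36 x 72 x 18 mm, lying on the worktop in front of the analyser and the stand; leave it alone. Origin at the centre of its underside.
- gauze_pack: Flat pack of gauze, 55 x 95 x 9 mm, lying on the worktop in front of the analyser; leave it alone. Origin at the centre of its underside.
Things that resemble listed ones, but are neither listed nor needed, are in the scene too. Leave any red look-alike of the cartridge_blue alone.

How it is judged:
On the way, in this order (a step that is already met when the one before it is completed fails the run):
1. the blue cartridge's foot has pushed the flap open and is in the well, its top still above the mouth (value of joint each of flap_front, flap_rear above 0.6 rad and z of cartridge_blue in the frame of analyser below 0.1 m and z of cartridge_blue_top in the frame of analyser above 0.115 m and horizontal distance between cartridge_blue and analyser_mouth below 0.012 m), for 0.1 s.
2. the blue cartridge has been pressed down past the flap to its latched depth (z of cartridge_blue_top in the frame of analyser below 0.0985 m), for 0.1 s.
At the end, for the whole second after the job is handed in: The blue cartridge is latched in the analyser: its top at least 21.5 mm below the mouth, within 6 mm of the channel's axis, upright within 0.08 rad, at rest; both leaves of the dust flap are shut over it (within 0.08 rad) (z of cartridge_blue_top in the frame of analyser below 0.0985 m and horizontal distance between cartridge_blue_top and analyser_mouth below 0.006 m and angle between cartridge_blue's own z axis and vertical below 0.08 rad and value of joint each of flap_front, flap_rear below 0.08 rad and linear speed of cartridge_blue below 0.02 m/s); the robot touches nothing.
It fails at once if more than 30 N between the blue cartridge and the analyser (contact force between cartridge_blue and analyser above 30 N).
It fails at once if the yellow or the grey cartridge displaced by more than 20 mm (distance of any of cartridge_yellow, cartridge_grey from where it was at the start of the episode above 0.02 m).
It fails at once if the lens case or the gauze pack displaced by more than 20 mm (distance of any of lens_case, gauze_pack from where it was at the start of the episode above 0.02 m).
It also fails if it takes over 58 s, if anything falls off the work surface, if the arm or the gripper's body presses on something with over 40 N, if the wrist force passes 120 N, or if a joint passes its speed limit or range.

## Working session

There is one attempt and no reset: what is moved stays moved. The work goes in short steps, Python scripts to look and compute and a shell command to move; the robot and the scene stay as the last step left them, time stands still between calls to the robot, and variables do not carry over. Pictures are saved under pics/ and viewed, about 8 in all and at most 12, crops included, and the job is handed in when it is done.

```bash
ls; mkdir -p pics
cat > h.py <<'E'
from bench import *
import numpy as np, cv2
def cam(n):
    d=get_image(n); d['R']=cv2.Rodrigues(np.array(d['rvec'],float))[0]; d['t']=np.array(d['tvec'],float).ravel(); return d
def cloud(d):
    z=d['range_z']; v,u=np.mgrid[:z.shape[0],:z.shape[1]]
    p=np.stack([(u-d['cx'])/d['fx']*z,(v-d['cy'])/d['fy']*z,z],-1)
    w=(p-d['t'])@d['R']; w[z==0]=np.nan; return w
def save(d,name): cv2.imwrite('pics/'+name,d['color'][:,:,::-1])
E
python3 - <<'E'
from h import *
o=get_obs(); print({k:np.round(v,3) for k,v in o.items()})
ims=[]
for n in('scene','side'):
    d=cam(n); ims.append(d['color'][:,:,::-1]); np.savez(n+'.npz',**{k:v for k,v in d.items()})
    print(n,-d['R'].T@d['t'])
d=cam('wrist');np.savez('wrist.npz',**d);save(d,'w0.png')
a=np.vstack(ims); cv2.imwrite('pics/a.png',cv2.resize(a,(400,600)))
cv2.imwrite('pics/s0.png',ims[0]);cv2.imwrite('pics/s1.png',ims[1])
E
```

```text
pics
{'time': np.float64(0.0), 'joint_pos': array([ 1.263,  0.087,  0.175,  1.66 , -0.   ,  1.571]), 'dq': array([-0.001,  0.001, -0.002, -0.001, -0.   ,  0.   ]), 'tau': array([ 0.0000e+00, -5.2039e+01,  4.6481e+01,  1.6000e-02,  0.0000e+00,
       -0.0000e+00]), 'eef_pos': array([0.167, 0.524, 0.245]), 'ee_rot': array([-0.   ,  0.153,  0.988, -0.001]), 'ft_force': array([-0.08 , -1.05 , -0.328]), 'ft_torque': array([-0.004, -0.003,  0.034]), 'grip_width': np.float64(0.085)}
scene [ 0.11868169 -0.2183981   0.75015051]
side [ 0.07957766 -0.47895519  0.46342653]
```

View pics/s0.png

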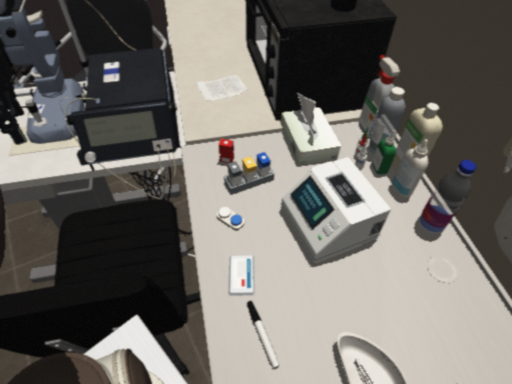

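View pics/s1.png

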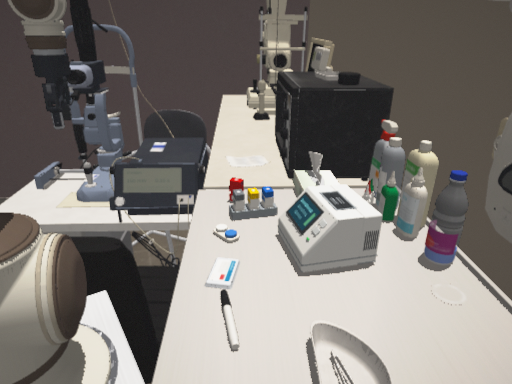

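The scene view shows the stand at (250,178), with grey, yellow and blue tops at (235,168), (250,162) and (264,158). A red look-alike is behind it at (227,150). The analyser's dark flap is at (345,187). The side view agrees. Next I measure these points.

Run:
```python
from h import *
for n in('scene','side'):
    d=dict(np.load(n+'.npz')); w=cloud(d); hsv=cv2.cvtColor(d['color'],cv2.COLOR_RGB2HSV); H,S,V=[hsv[...,i].astype(int) for i in range(3)]
    z=w[...,2]
    reg=(w[...,0]>0.2)&(w[...,0]<.9)&(abs(w[...,1])<.6)
    for nm,m in dict(blue=(H>100)&(H<125)&(S>120),yellow=(H>18)&(H<32)&(S>130),red=((H<6)|(H>174))&(S>150)).items():
        k,lab,st,c=cv2.connectedComponentsWithStats((m&reg).astype(np.uint8))
        for i in range(1,k):
            if st[i,4]>25:
                p=w[lab==i]; tp=p[p[:,2]>np.nanmax(p[:,2])-.006]
                print(n,nm,c[i].round(),st[i,4],'top mean',np.nanmedian(tp,0).round(3),len(tp),np.nanmax(p[:,2]).round(3))
    # analyser top plane
    m=(abs(z-.12)<.006)&reg&(w[...,1]<.35)&(w[...,1]>-.3)
    k,lab,st,c=cv2.connectedComponentsWithStats(m.astype(np.uint8)); i=1+np.argmax(st[1:,4])
    P=w[lab==i]; r=cv2.minAreaRect(P[:,:2].astype(np.float32)*1000); print(n,'antop',c[i],st[i,4],np.median(P[:,2]),r)
    mm=(V<90)&(lab==i)
    mm=cv2.morphologyEx(mm.astype(np.uint8),cv2.MORPH_OPEN,np.ones((3,3)))
    k,l2,st,c=cv2.connectedComponentsWithStats(mm)
    for j in range(1,k):
        if st[j,4]>30: print(' dark',c[j],st[j,4],cv2.minAreaRect(w[l2==j][:,:2].astype(np.float32)*1000),np.median(w[l2==j],0))
    m=(abs(z-.024)<.004)&reg
    k,lab,st,c=cv2.connectedComponentsWithStats(m.astype(np.uint8))
    for j in range(1,k):
        if st[j,4]>60: print(' standtop',c[j].round(),st[j,4],cv2.minAreaRect(w[lab==j][:,:2].astype(np.float32)*1000))
```

```text
scene blue [263. 160.] 106 top mean [0.594 0.262 0.071] 77 0.074
scene blue [467. 166.] 176 top mean [ 0.792 -0.119  0.205] 131 0.209
scene blue [236. 220.] 76 top mean [0.444 0.195 0.019] 69 0.023
scene yellow [249. 165.] 117 top mean [0.555 0.274 0.071] 76 0.074
scene red [226. 149.] 211 top mean [0.562 0.373 0.067] 67 0.071
scene red [426. 214.] 57 top mean [ 0.766 -0.102  0.059] 16 0.062
scene antop [347.70143416 191.26857888] 3068 0.12068412934468761 ((632.8237915039062, 39.665496826171875), (171.377685546875, 112.29399871826172), 70.78958892822266)
 dark [344.60679612 189.37621359] 412 ((627.947265625, 42.43596267700195), (83.02379608154297, 36.89631271362305), 70.16312408447266) [0.62815882 0.04237728 0.11973187]
 standtop [314. 156.] 100 ((740.993896484375, 209.69068908691406), (40.27634048461914, 123.22740936279297), 41.82941818237305)
 standtop [247. 179.] 335 ((557.3948364257812, 277.731201171875), (49.124732971191406, 123.50838470458984), 72.05292510986328)
 standtop [484. 251.] 242 ((799.39794921875, -233.20660400390625), (206.36502075195312, 6.891251564025879), 59.41726
[... 1488 characters left out ...]
50.478965759277344, 124.48854064941406), 72.1463394165039)
 standtop [408. 226.] 71 ((817.1283569335938, -15.178268432617188), (25.125350952148438, 57.220611572265625), 11.538338661193848)
 standtop [326. 255.] 329 ((553.2935180664062, 19.400497436523438), (118.9970703125, 237.20668029785156), 26.493867874145508)
 standtop [487. 266.] 216 ((821.0355834960938, -199.14205932617188), (177.5393829345703, 4.516803741455078), 60.30705261230469)
 standtop [439. 253.] 104 ((775.9822387695312, -129.08580017089844), (25.98116683959961, 61.0271110534668), 22.826637268066406)
 standtop [353. 345.] 475 ((426.00262451171875, -215.1697540283203), (36.492942810058594, 133.0852508544922), 12.840337753295898)
```

View pics/w0.png

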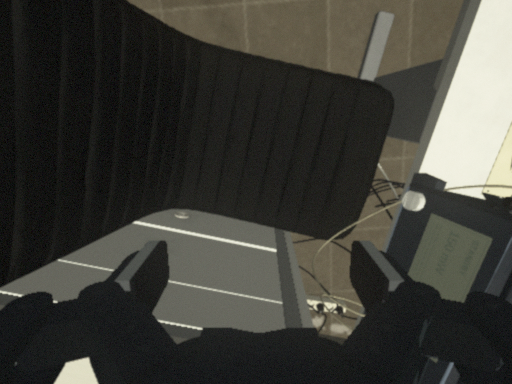

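The wrist view shows only the floor, with the fingers at the bottom. Everything measured fits the given sizes:
- **Blue top:** about (0.594, 0.260, 0.070).
- **Stand yaw:** about -18°, so the tool's y axis is already along the cartridge width.
- **Mouth:** about (0.629, 0.041, 0.120), yaw about -19.5°.

I'll move above blue next.

```bash
python3 -m crank '{"travel":[[-4,-1,0],[-8,-2,0],[-12,-3,0],[-16,-4,0],[-20,-5,0],[-24,-6,0],[-28,-7,0],[-32,-8,0]],"spin":[0,0,0,0,0,0,0,0]}' 1
python3 -m crank '{"travel":[[-4,-1,0],[-8,-2,0],[-12,-3,0],[-15,-4,1],[-16.7,-4.3,3],[-16.7,-4.3,5],[-16.7,-4.3,5],[-16.7,-4.3,5]],"spin":[0,0,0,0,0,0,0,0]}'
cat > look.py <<'E'
from h import *
import sys
d=cam('wrist'); np.savez('wrist.npz',**d); save(d,sys.argv[1]); w=cloud(d)
print('cam',(-d['R'].T@d['t']).round(3),'axis',d['R'][2].round(3),'tcp',get_obs()['eef_pos'].round(4),get_obs()['ee_rot'].round(4))
E
python3 look.py w1.png
```

```text
time: 0.82
eef_pos: [0.4488, 0.3495, 0.2452]
ee_rot: [-0.0, 0.153, 0.988, -0.0]
ft_force: [0.6, 0.8, -0.3]
grip_width: 0.0856
time: 1.48
eef_pos: [0.5928, 0.259, 0.1942]
ee_rot: [-0.001, 0.153, 0.988, -0.001]
ft_force: [-0.9, 0.4, 1.2]
grip_width: 0.0852
cam [0.529 0.28  0.323] axis [ 0.251 -0.081 -0.965] tcp [0.5931 0.2596 0.1958] [-2.000e-04  1.531e-01  9.882e-01 -1.000e-04]
```

View pics/w1.png

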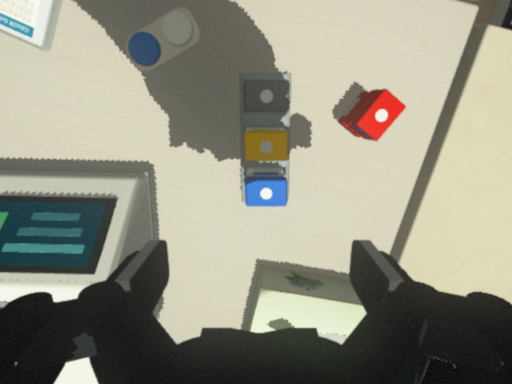

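Run:
```python
from h import *
d=dict(np.load('wrist.npz')); w=cloud(d); hsv=cv2.cvtColor(d['color'],cv2.COLOR_RGB2HSV); H,S,V=[hsv[...,i].astype(int) for i in range(3)]
for nm,m in dict(blue=(H>100)&(H<125)&(S>120),yellow=(H>18)&(H<32)&(S>130)).items():
    k,lab,st,c=cv2.connectedComponentsWithStats(m.astype(np.uint8))
    for i in range(1,k):
        if st[i,4]>300:
            p=w[lab==i]; t=np.nanmedian(p[:,2]); q=p[abs(p[:,2]-np.nanpercentile(p[:,2],90))<.004]
            print(nm,c[i].round(),st[i],t.round(4),cv2.minAreaRect(q[:,:2].astype(np.float32)*1000),np.nanmedian(q[:,2]))
m=(abs(w[...,2]-.024)<.004)
k,lab,st,c=cv2.connectedComponentsWithStats(m.astype(np.uint8))
for j in range(1,k):
    if st[j,4]>600: print(' standtop',c[j].round(),st[j,4],cv2.minAreaRect(w[lab==j][:,:2].astype(np.float32)*1000))
```

```text
blue [145.  47.] [129  33  31  31 616] 0.0178 ((443.7318115234375, 195.45413208007812), (26.072866439819336, 25.06965446472168), 37.91950225830078) 0.017785700355343815
blue [266. 192.] [246 179  41  27 922] 0.0698 ((595.9386596679688, 264.5511779785156), (34.95992660522461, 22.88360023498535), 73.55249786376953) 0.06983402024193353
yellow [266. 145.] [ 244  130   44   31 1142] 0.0697 ((557.8493041992188, 276.18353271484375), (35.79225540161133, 23.131858825683594), 72.92437744140625) 0.06978583355632498
 standtop [262. 126.] 1928 ((558.1262817382812, 275.64068603515625), (48.046749114990234, 122.88897705078125), 72.56578826904297)
```

The wrist view shows the blue top at (266,192), yellow at (266,145), red at (381,115), and the screen of the analyser at left. Blue measures (0.596, 0.264, 0.070) at yaw 72.5°, which agrees with the stand. I'll shift, descend and grip.

```bash
python3 -m crank '{"travel":[[-0.15,0.45,2],[-0.15,0.45,5],[-0.15,0.45,8],[-0.15,0.45,10.5],[-0.15,0.45,12.5],[-0.15,0.45,13.6],[-0.15,0.45,13.6],[-0.15,0.45,13.6]],"spin":[0,0,0,0,0,0,0,0]}' 1
python3 -m crank '{"travel":[[0,0,0],[0,0,0],[0,0,0],[0,0,0],[0,0,0],[0,0,0],[0,0,0],[0,0,0]],"spin":[0,0,0,0,0,0,0,0]}' 0
python3 -m crank '{"travel":[[0,0,0],[0,0,0],[0,0,-1],[0,0,-2],[0,0,-4],[0,0,-7],[0,0,-10],[0,0,-13]],"spin":[0,0,0,0,0,0,0,0]}'
python3 -m crank '{"travel":[[0,0,-3],[0,0,-6],[0,0,-9],[0,0,-9],[0,0,-9]],"spin":[0,0,0,0,0]}'
python3 look.py w2.png
```

```text
time: 2.2
eef_pos: [0.5964, 0.2638, 0.0608]
ee_rot: [0.001, 0.153, 0.988, 0.0]
ft_force: [0.6, -0.6, 1.1]
grip_width: 0.0857
time: 2.87
eef_pos: [0.5968, 0.2635, 0.0604]
ee_rot: [0.001, 0.153, 0.988, 0.0]
ft_force: [0.2, 0.0, 5.2]
grip_width: 0.0352
time: 3.53
eef_pos: [0.5959, 0.2631, 0.1914]
ee_rot: [0.0, 0.153, 0.988, 0.0]
ft_force: [-0.3, 0.2, 0.0]
grip_width: 0.0351
time: 3.95
eef_pos: [0.5968, 0.2634, 0.282]
ee_rot: [0.002, 0.153, 0.988, 0.001]
ft_force: [0.5, -0.3, -0.9]
grip_width: 0.0346
cam [0.532 0.284 0.41 ] axis [ 0.257 -0.078 -0.963] tcp [0.5964 0.2633 0.2799] [5.000e-04 1.533e-01 9.882e-01 3.000e-04]
```

View pics/w2.png

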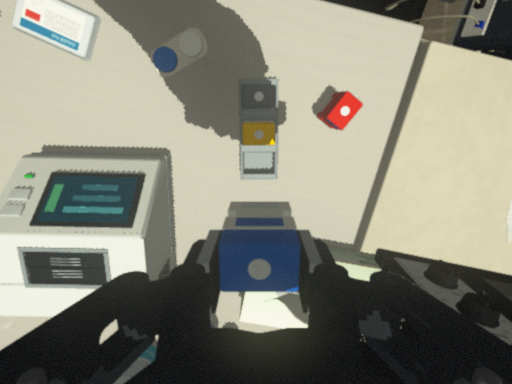

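The wrist view shows the cartridge held, its top at (259,262), its well empty at (259,163), and the analyser's flap at (65,266). From the same frame I measure the held top and the mouth.

```bash
cat > an.py <<'E'
from h import *
d=dict(np.load('wrist.npz')); w=cloud(d); hsv=cv2.cvtColor(d['color'],cv2.COLOR_RGB2HSV); H,S,V=[hsv[...,i].astype(int) for i in range(3)]
m=(H>100)&(H<125)&(S>120); k,lab,st,c=cv2.connectedComponentsWithStats(m.astype(np.uint8))
for i in range(1,k):
    if st[i,4]>1000:
        p=w[lab==i]; t=np.nanmedian(p[:,2]); q=p[abs(p[:,2]-t)<.006]
        print('blue',c[i].round(),st[i],t.round(4),cv2.minAreaRect(q[:,:2].astype(np.float32)*1000))
        A=np.c_[q[:,:2]-np.nanmean(q[:,:2],0),np.ones(len(q))]; print(' tilt',np.linalg.lstsq(A,q[:,2],rcond=None)[0].round(3))
m=(V<95)&(abs(w[...,2]-.119)<.006); m=cv2.morphologyEx(m.astype(np.uint8),cv2.MORPH_CLOSE,np.ones((5,5)))
k,lab,st,c=cv2.connectedComponentsWithStats(m)
for i in range(1,k):
    if st[i,4]>300: print('dark',c[i].round(),st[i],cv2.minAreaRect(w[lab==i][:,:2].astype(np.float32)*1000),np.nanmedian(w[lab==i],0).round(4))
m=abs(w[...,2]-.12)<.004; k,lab,st,c=cv2.connectedComponentsWithStats(m.astype(np.uint8)); i=1+np.argmax(st[1:,4])
print('top',c[i].round(),st[i],cv2.minAreaRect(w[lab==i][:,:2].astype(np.float32)*1000),np.nanmedian(w[lab==i][:,2]))
E
python3 an.py
```

```text
blue [259. 261.] [ 219  231   81   60 3758] 0.2912 ((595.6823120117188, 263.9345703125), (34.81208419799805, 24.25078773498535), 72.25934600830078)
 tilt [ 0.062 -0.015  0.291]
dark [ 65. 268.] [  24  252   84   34 2434] ((626.0360717773438, 38.301700592041016), (85.1791763305664, 37.553802490234375), 71.44058990478516) [0.6257 0.0375 0.1184]
top [ 61. 267.] [   0  228  147   89 9957] ((633.9588012695312, 38.022613525390625), (169.46429443359375, 105.41786193847656), 72.09661865234375) 0.1194633176561812
```

```bash
python3 -m crank '{"travel":[[-0.5,-2.5,0],[-1,-6,0],[-1.5,-9.5,0],[-2,-13,0],[-2.5,-16.5,0],[-3,-19.5,0],[-3,-20.5,0],[-3,-20.5,0]],"spin":[0,0,0,0,0,0,0,0]}'
python3 -m crank '{"travel":[[0,0,0],[0,0,0]],"spin":[0,0]}'
python3 look.py w3.png; python3 an.py
```

```text
time: 4.67
eef_pos: [0.5618, 0.0565, 0.2784]
ee_rot: [-0.001, 0.155, 0.988, -0.0]
ft_force: [-0.3, -0.3, -0.5]
grip_width: 0.0352
time: 4.83
eef_pos: [0.5627, 0.0596, 0.2785]
ee_rot: [-0.001, 0.153, 0.988, 0.0]
ft_force: [1.1, 0.0, -0.2]
grip_width: 0.0348
cam [0.498 0.08  0.407] axis [ 0.253 -0.079 -0.964] tcp [0.5628 0.0598 0.2786] [-5.000e-04  1.527e-01  9.883e-01 -0.000e+00]
blue [261. 262.] [ 220  230   79   61 3720] 0.2878 ((561.348876953125, 60.31904220581055), (34.595497131347656, 23.377185821533203), 73.0628662109375)
 tilt [ 0.05  -0.014  0.288]
top [195. 224.] [ 174  202   56   64 1982] ((598.4495849609375, -12.408309936523438), (55.38715744018555, 69.18858337402344), 71.08761596679688) 0.11976474704082024
```

View pics/w3.png

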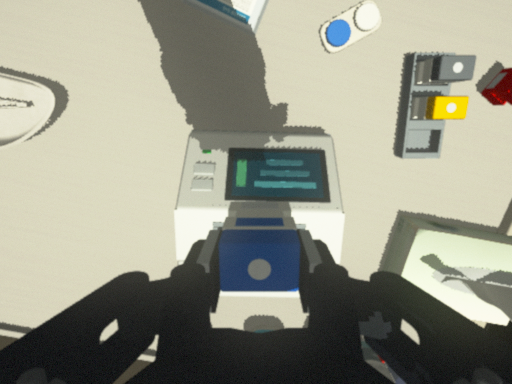

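The wrist view shows the held cartridge at (260,260) hiding the mouth, with only the analyser's screen at (275,175) and top edges visible. I'll back off 7 cm so the mouth comes into view above the cartridge.

```bash
python3 -m crank '{"travel":[[3,0,0],[6,0,0],[7,0,0],[7,0,0],[7,0,0]],"spin":[0,0,0,0,0]}'
python3 look.py w4.png; python3 an.py
python3 - <<'E'
from h import *
d=dict(np.load('wrist.npz')); w=cloud(d)
ax=np.array([.951,-.309]);ay=np.array([.309,.951])
p=w[abs(w[...,2]-.12)<.003]; q=np.c_[p[:,:2]@ax,p[:,:2]@ay]
print(np.percentile(q,[.5,2,50,98,99.5],axis=0)*1000, np.array([.626,.0383])@ax,np.array([.626,.0383])@ay)
E
```

```text
time: 5.3
eef_pos: [0.4964, 0.0808, 0.2795]
ee_rot: [0.001, 0.152, 0.988, 0.0]
ft_force: [-0.4, 0.7, -0.6]
grip_width: 0.035
cam [0.432 0.101 0.408] axis [ 0.255 -0.079 -0.964] tcp [0.4968 0.0805 0.2793] [3.000e-04 1.527e-01 9.883e-01 0.000e+00]
blue [260. 260.] [ 219  230   81   62 4348] 0.2888 ((495.3583068847656, 81.34695434570312), (34.9537239074707, 24.524578094482422), 71.75878143310547)
 tilt [ 0.065 -0.016  0.289]
dark [258. 305.] [ 219  292   78   26 1519] ((628.242919921875, 37.96818542480469), (84.30012512207031, 33.041664123535156), 71.18863677978516) [0.6294 0.0375 0.1186]
top [259. 311.] [ 209  291  100   42 3325] ((637.5980224609375, 36.04619598388672), (109.27403259277344, 52.47449493408203), 74.10457611083984) 0.11926340562959652
[[570.27500301 178.70228257]
 [570.98233675 182.32154546]
 [595.71651364 231.77984564]
 [617.53412244 280.61305654]
 [619.71709132 284.36074021]] 0.5834913 0.2298573
```

View pics/w4.png

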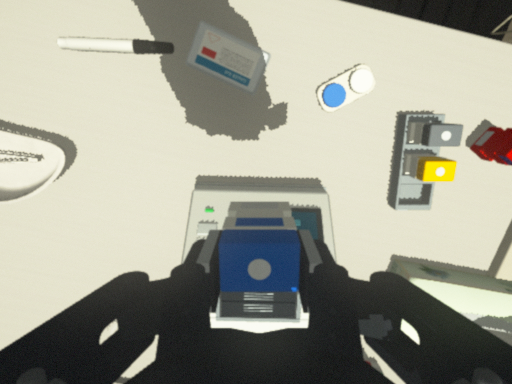

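The view shows the visible part of the flap at (258,305). Its rear edge again gives the mouth at about (0.626, 0.0385). Before inserting, I check the apparent 0.06 rad tilt of the held cartridge with the fixed cameras and an eroded plane fit.

Run:
```python
from h import *
ax=np.array([.951,-.309]);ay=np.array([.309,.951])
def fit(q,nm):
    q=q[~np.isnan(q).any(1)]
    for _ in range(3):
        A=np.c_[(q[:,:2]-q[:,:2].mean(0))@np.c_[ax,ay],np.ones(len(q))]; s=np.linalg.lstsq(A,q[:,2],rcond=None)[0]; r=q[:,2]-A@s; q=q[abs(r)<2.5*r.std()+1e-6]
    print(nm,len(q),'slope ax,ay',s.round(4),'rms',r.std().round(4))
d=dict(np.load('wrist.npz')); w=cloud(d); hsv=cv2.cvtColor(d['color'],cv2.COLOR_RGB2HSV); H,S,V=[hsv[...,i].astype(int) for i in range(3)]
m=((H>100)&(H<125)&(S>120)&(w[...,2]>.27)).astype(np.uint8)
fit(w[cv2.erode(m,np.ones((7,7)))>0],'blue')
fit(w[cv2.erode((abs(w[...,2])<.008).astype(np.uint8),np.ones((9,9)))>0],'table')
m=((H>18)&(H<32)&(S>130)&(w[...,2]>.06)).astype(np.uint8); fit(w[cv2.erode(m,np.ones((3,3)))>0],'yellow')
o=[]
for n in('scene','side'):
    d=cam(n); np.savez(n+'.npz',**d)
    p=d['R']@np.array([.495,.081,.26])+d['t']; u,v=int(d['cx']+d['fx']*p[0]/p[2]),int(d['cy']+d['fy']*p[1]/p[2]); print(n,u,v)
    c=d['color'][max(v-50,0):v+50,max(u-50,0):u+50,::-1]; o.append(cv2.resize(c,(390,390),interpolation=cv2.INTER_CUBIC))
cv2.imwrite('pics/c5.png',np.hstack(o))
```

```text
blue 2129 slope ax,ay [0.0454 0.0006 0.2888] rms 0.0009
table 73207 slope ax,ay [ 0.0012  0.001  -0.0001] rms 0.0008
yellow 475 slope ax,ay [0.0154 0.0123 0.0699] rms 0.0009
scene 294 163
side 278 141
```

View pics/c5.png

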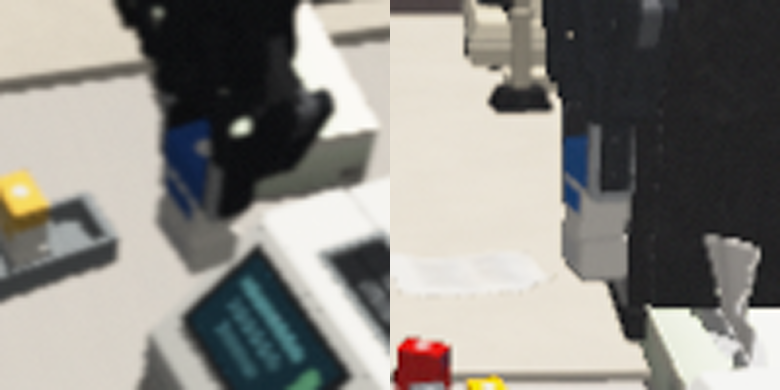

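Both crops show the cartridge essentially upright in the jaws (left panel near (195,200), right near (595,210)). Any residual tilt of up to 0.045 rad moves the foot less than 2.5 mm, within the lead-in. I'll go over the mouth with a small spin to match its yaw.

```bash
python3 -m crank '{"travel":[[-3,0,0],[-6.5,0,0],[-10,-0.1,0],[-13,-0.1,0],[-13.6,-0.1,2.5],[-13.6,-0.1,5],[-13.6,-0.1,7.5],[-13.6,-0.1,8.5]],"spin":[0.02,0.02,0.02,0.02,0.02,0.02,0.02,0.02]}'
python3 -m crank '{"travel":[[0,0,0],[0,0,0],[0,0,0.5]],"spin":[0,0,0]}'
python3 - <<'E'
from h import *
o=[]
for n in('scene','side'):
    d=cam(n)
    c=d['color'][110:260,270:420,::-1]; o.append(cv2.resize(c,(390,390),interpolation=cv2.INTER_CUBIC))
cv2.imwrite('pics/c6.png',np.hstack(o))
o=get_obs();print(o['eef_pos'].round(4),o['ft_force'].round(2))
E
```

```text
time: 6.12
eef_pos: [0.6251, 0.0372, 0.1893]
ee_rot: [-0.003, 0.164, 0.987, -0.001]
ft_force: [0.1, -0.4, -0.7]
grip_width: 0.0347
time: 6.37
eef_pos: [0.6263, 0.0378, 0.192]
ee_rot: [0.002, 0.163, 0.987, 0.0]
ft_force: [-0.6, 0.0, -0.3]
grip_width: 0.0349
[0.6258 0.0379 0.1904] [-0.17 -0.69 -1.41]
```

View pics/c6.png

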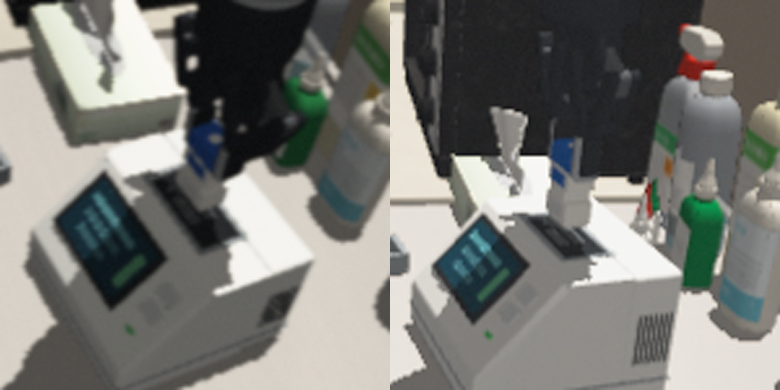

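The cartridge stands centred over the flap in both crops (about (205,195) and (570,215)). I'll descend into the mouth and watch the force.

```bash
python3 -m crank '{"travel":[[0,0.05,1],[0,0.05,2],[0,0.05,2.8],[0,0.05,3.4],[0,0.05,4],[0,0.05,4.5],[0,0.05,4.8],[0,0.05,4.8]],"spin":[0,0,0,0,0,0,0,0]}'
python3 -m crank '{"travel":[[0,0,0.2],[0,0,0.4],[0,0,0.6],[0,0,0.8],[0,0,1.0]],"spin":[0,0,0,0,0]}'
python3 -m crank '{"travel":[[0,0,0.15],[0,0,0.3],[0,0,0.45],[0,0,0.6]],"spin":[0,0,0,0]}'
```

```text
time: 7.13
eef_pos: [0.6251, 0.0383, 0.1401]
ee_rot: [-0.001, 0.163, 0.987, -0.0]
ft_force: [0.0, 0.4, -2.3]
grip_width: 0.0348
time: 7.55
eef_pos: [0.6256, 0.0383, 0.1312]
ee_rot: [0.0, 0.163, 0.987, 0.0]
ft_force: [-0.6, -0.3, 1.4]
grip_width: 0.035
time: 7.88
eef_pos: [0.6255, 0.0383, 0.1252]
ee_rot: [0.0, 0.163, 0.987, 0.0]
ft_force: [0.3, 0.9, 1.1]
grip_width: 0.0354
```

```bash
python3 -m crank '{"travel":[[0,0,0.15],[0,0,0.3],[0,0,0.45],[0,0,0.6]],"spin":[0,0,0,0]}'
python3 -m crank '{"travel":[[0,0,0.1],[0,0,0.2],[0,0,0.3],[0,0,0.4]],"spin":[0,0,0,0]}'
python3 -m crank '{"travel":[[0,0,0.1],[0,0,0.2],[0,0,0.3],[0,0,0.4]],"spin":[0,0,0,0]}'
```

```text
time: 8.22
eef_pos: [0.6255, 0.0383, 0.1191]
ee_rot: [0.0, 0.163, 0.987, -0.0]
ft_force: [0.5, 0.7, 0.6]
grip_width: 0.0346
time: 8.55
eef_pos: [0.6255, 0.0383, 0.1152]
ee_rot: [0.0, 0.163, 0.987, 0.0]
ft_force: [0.6, 0.7, 1.0]
grip_width: 0.0348
time: 8.88
eef_pos: [0.6255, 0.0383, 0.1112]
ee_rot: [0.0, 0.163, 0.987, 0.0]
ft_force: [0.5, 0.2, -1.3]
grip_width: 0.035
```

```bash
python3 -m crank '{"travel":[[0,0,0.1],[0,0,0.2],[0,0,0.3],[0,0,0.4]],"spin":[0,0,0,0]}'
python3 -m crank '{"travel":[[0,0,0.1],[0,0,0.2],[0,0,0.3],[0,0,0.4]],"spin":[0,0,0,0]}'
python3 -m crank '{"travel":[[0,0,0],[0,0,0]],"spin":[0,0]}'
```

```text
time: 9.22
eef_pos: [0.6255, 0.0383, 0.1072]
ee_rot: [-0.0, 0.163, 0.987, -0.0]
ft_force: [0.7, 0.6, 0.0]
grip_width: 0.0349
time: 9.55
eef_pos: [0.6255, 0.0383, 0.1032]
ee_rot: [0.0, 0.163, 0.987, -0.0]
ft_force: [0.3, -0.8, 0.3]
grip_width: 0.0351
time: 9.72
eef_pos: [0.6254, 0.0383, 0.1031]
ee_rot: [-0.0, 0.163, 0.987, -0.0]
ft_force: [-0.3, 0.9, -1.3]
grip_width: 0.0348
```

```bash
python3 -m crank '{"travel":[[0,0,0.1],[0,0,0.2],[0,0,0.3]],"spin":[0,0,0]}'
python3 -m crank '{"travel":[[0,0,0.1],[0,0,0.2],[0,0,0.2]],"spin":[0,0,0]}'
python3 -c "
from h import *
d=cam('wrist');np.savez('wrist.npz',**d)
o=get_obs();print(o['ft_force'].round(2),o['eef_pos'].round(4))"
python3 an.py
```

```text
time: 9.97
eef_pos: [0.6256, 0.0383, 0.1003]
ee_rot: [0.0, 0.163, 0.987, 0.0]
ft_force: [0.6, 0.4, 1.2]
grip_width: 0.0348
time: 10.22
eef_pos: [0.6257, 0.0383, 0.0984]
ee_rot: [0.0, 0.163, 0.987, 0.0]
ft_force: [0.6, 0.2, 2.1]
grip_width: 0.0347
[-1.01  0.34  0.47] [0.6256 0.0383 0.0984]
blue [259. 267.] [ 218  243   84   50 3574] 0.1078 ((626.1170043945312, 38.478572845458984), (35.64869689941406, 26.0019588470459), 71.59364318847656)
 tilt [-0.001  0.005  0.108]
dark [298. 168.] [ 167  161  281   10 1334] ((nan, nan), (nan, 0.0), nan) [0.5862 0.0661 0.1131]
dark [254. 242.] [ 129  228  260   54 4957] ((613.9228515625, 40.82581329345703), (98.6996841430664, 25.5164852142334), 70.47016906738281) [0.6054 0.0423 0.1203]
dark [258. 299.] [ 183  251  156   82 3481] ((620.39306640625, 37.90986251831055), (56.41130065917969, 32.630149841308594), 53.84021759033203) [0.637  0.0322 0.1186]
top [260. 226.] [   29   175   464   143 39701] ((611.800537109375, 43.951839447021484), (171.8349151611328, 58.6414680480957), 71.21528625488281) 0.11970801176978356
```

Top is now 12 mm below the mouth and the tilt reading is 0. I go 2 mm deeper, then release partly and check that it stays.

```bash
python3 -m crank '{"travel":[[0,0,0.1],[0,0,0.2],[0,0,0.2],[0,0,0.2]],"spin":[0,0,0,0]}'
python3 -m crank '{"travel":[[0,0,0],[0,0,0],[0,0,0],[0,0,0],[0,0,0]],"spin":[0,0,0,0,0]}' 0.52
python3 look.py w7.png; python3 an.py | head -2
```

```text
time: 10.6
eef_pos: [0.6257, 0.0383, 0.0965]
ee_rot: [0.0, 0.163, 0.987, 0.0]
ft_force: [0.2, 0.3, 4.3]
grip_width: 0.035
time: 11.02
eef_pos: [0.6253, 0.0383, 0.096]
ee_rot: [-0.0, 0.163, 0.987, -0.0]
ft_force: [-0.9, -0.2, -0.2]
grip_width: 0.0444
cam [0.561 0.06  0.224] axis [ 0.252 -0.085 -0.964] tcp [0.6254 0.0383 0.0961] [-2.000e-04  1.632e-01  9.866e-01 -0.000e+00]
blue [259. 270.] [ 218  246   84   49 3501] 0.1069 ((625.8325805664062, 38.36921691894531), (37.6458625793457, 25.173023223876953), 71.02857208251953)
 tilt [-0.     0.003  0.107]
```

View pics/w7.png

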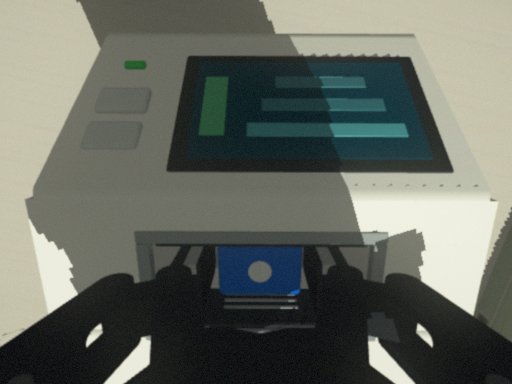

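The view shows the blue top at (259,270) in the mouth with the fingers clear at its sides. It held at 0.107 m and the pawls were felt at about 4 N. I'll withdraw straight up, shut the fingers and approach again.

```bash
python3 -m crank '{"travel":[[0,0,-0.5],[0,0,-1.2],[0,0,-2.5],[0,0,-4],[0,0,-5.5],[0,0,-7],[0,0,-7],[0,0,-7]],"spin":[0,0,0,0,0,0,0,0]}'
python3 -m crank '{"travel":[[0,0,0],[0,0,0],[0,0,0],[0,0,0],[0,0,0],[0,0,0],[0,0,0],[0,0,0]],"spin":[0,0,0,0,0,0,0,0]}' 0
python3 look.py w8.png; python3 an.py | head -2; cp wrist.npz w8.npz
```

```text
time: 11.73
eef_pos: [0.6261, 0.0383, 0.1678]
ee_rot: [0.001, 0.163, 0.987, 0.0]
ft_force: [0.4, -0.2, -1.5]
grip_width: 0.0445
time: 12.4
eef_pos: [0.6255, 0.0383, 0.1662]
ee_rot: [-0.0, 0.163, 0.987, -0.0]
ft_force: [0.2, 0.4, 0.2]
grip_width: 0.0003
cam [0.561 0.06  0.295] axis [ 0.252 -0.085 -0.964] tcp [0.6255 0.0383 0.1663] [ 0.      0.1632  0.9866 -0.    ]
blue [259. 213.] [ 232  197   55   36 1634] 0.1069 ((625.3466186523438, 39.18584442138672), (36.35723876953125, 24.540691375732422), 70.11378479003906)
 tilt [ 0.035 -0.012  0.107]
```

View pics/w8.png

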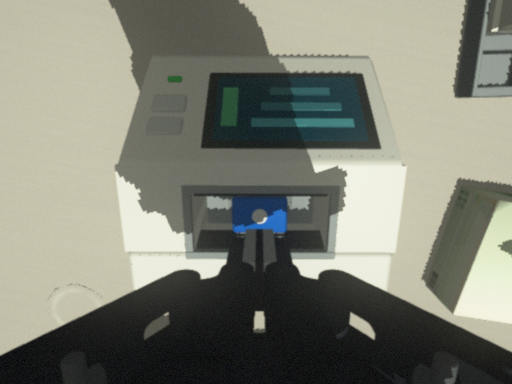

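The view shows the blue top at (259,213), 13 mm below the mouth, and the shut fingers at (260,245) over its middle. Now I press, slowly after contact.

```bash
python3 -m crank '{"travel":[[0,0.05,1],[0,0.05,2],[0,0.05,3],[0,0.05,3.5],[0,0.05,3.9],[0,0.05,4.1]],"spin":[0,0,0,0,0,0]}'
python3 -m crank '{"travel":[[0,0,0.05],[0,0,0.1],[0,0,0.15],[0,0,0.2],[0,0,0.25],[0,0,0.3],[0,0,0.35],[0,0,0.4]],"spin":[0,0,0,0,0,0,0,0]}'
python3 -m crank '{"travel":[[0,0,0.05],[0,0,0.1],[0,0,0.15],[0,0,0.2],[0,0,0.25],[0,0,0.3],[0,0,0.35],[0,0,0.4]],"spin":[0,0,0,0,0,0,0,0]}'
```

```text
time: 12.95
eef_pos: [0.6253, 0.0387, 0.1242]
ee_rot: [-0.001, 0.163, 0.987, -0.0]
ft_force: [-0.3, -1.2, -0.5]
grip_width: -0.0001
time: 13.62
eef_pos: [0.6257, 0.0388, 0.1213]
ee_rot: [0.0, 0.163, 0.987, 0.0]
ft_force: [0.2, 0.4, 0.2]
grip_width: -0.0001
time: 14.28
eef_pos: [0.626, 0.0388, 0.1183]
ee_rot: [0.001, 0.163, 0.987, 0.0]
ft_force: [-1.0, -0.1, 6.5]
grip_width: 0.0002
```

```bash
for i in 1; do python3 -m crank '{"travel":[[0,0,0.05],[0,0,0.1],[0,0,0.15],[0,0,0.2],[0,0,0.25],[0,0,0.3],[0,0,0.35],[0,0,0.4]],"spin":[0,0,0,0,0,0,0,0]}'; done
python3 -m crank '{"travel":[[0,0,0.05],[0,0,0.1],[0,0,0.15],[0,0,0.2]],"spin":[0,0,0,0]}'
```

```text
time: 14.95
eef_pos: [0.626, 0.0388, 0.1143]
ee_rot: [0.001, 0.163, 0.987, 0.0]
ft_force: [-0.9, 0.3, 7.0]
grip_width: -0.0004
time: 15.28
eef_pos: [0.6261, 0.0388, 0.1124]
ee_rot: [0.001, 0.163, 0.987, 0.0]
ft_force: [-0.6, -0.1, 7.3]
grip_width: -0.0002
```

```bash
python3 -m crank '{"travel":[[0,0,0.05],[0,0,0.1],[0,0,0.15],[0,0,0.2]],"spin":[0,0,0,0]}'
python3 -m crank '{"travel":[[0,0,0.05],[0,0,0.1],[0,0,0.15],[0,0,0.2]],"spin":[0,0,0,0]}'
```

```text
time: 15.62
eef_pos: [0.626, 0.0388, 0.1103]
ee_rot: [0.001, 0.163, 0.987, 0.0]
ft_force: [-1.0, 0.4, 5.4]
grip_width: -0.0001
time: 15.95
eef_pos: [0.626, 0.0388, 0.1083]
ee_rot: [0.001, 0.163, 0.987, 0.0]
ft_force: [0.2, -0.6, 7.5]
grip_width: 0.0001
```

```bash
python3 -m crank '{"travel":[[0,0,0.05],[0,0,0.1],[0,0,0.15],[0,0,0.15]],"spin":[0,0,0,0]}'
```

```text
time: 16.28
eef_pos: [0.626, 0.0388, 0.1068]
ee_rot: [0.001, 0.163, 0.987, 0.0]
ft_force: [-0.9, -0.2, 6.6]
grip_width: 0.0001
```

```bash
python3 -m crank '{"travel":[[0,0,0.05],[0,0,0.1],[0,0,0.15],[0,0,0.15]],"spin":[0,0,0,0]}'
```

```text
time: 16.62
eef_pos: [0.6261, 0.0388, 0.1053]
ee_rot: [0.001, 0.163, 0.987, 0.0]
ft_force: [-2.0, 0.1, 6.7]
grip_width: 0.0004
```

```bash
python3 -m crank '{"travel":[[0,0,0.05],[0,0,0.1],[0,0,0.1]],"spin":[0,0,0]}'
```

```text
time: 16.87
eef_pos: [0.6261, 0.0388, 0.1043]
ee_rot: [0.001, 0.163, 0.987, 0.0]
ft_force: [0.4, 0.6, 6.0]
grip_width: 0.0
```

```bash
python3 -m crank '{"travel":[[0,0,0.05],[0,0,0.1],[0,0,0.15],[0,0,0.15]],"spin":[0,0,0,0]}'
```

```text
time: 17.2
eef_pos: [0.6261, 0.0388, 0.1029]
ee_rot: [0.001, 0.163, 0.987, 0.0]
ft_force: [-1.2, 0.1, 6.6]
grip_width: 0.0002
```

```bash
python3 -m crank '{"travel":[[0,0,0.05],[0,0,0.1],[0,0,0.1]],"spin":[0,0,0]}'
```

```text
time: 17.45
eef_pos: [0.6261, 0.0388, 0.1019]
ee_rot: [0.001, 0.163, 0.987, 0.0]
ft_force: [-0.7, 0.4, 6.6]
grip_width: -0.0002
```

```bash
python3 -m crank '{"travel":[[0,0,0.05],[0,0,0.1],[0,0,0.1]],"spin":[0,0,0]}'
```

```text
time: 17.7
eef_pos: [0.6261, 0.0388, 0.101]
ee_rot: [0.001, 0.163, 0.987, 0.0]
ft_force: [-0.0, 1.0, 7.3]
grip_width: -0.0002
```

```bash
python3 -m crank '{"travel":[[0,0,0.05],[0,0,0.1],[0,0,0.1]],"spin":[0,0,0]}'
```

```text
time: 17.95
eef_pos: [0.6261, 0.0388, 0.1]
ee_rot: [0.001, 0.163, 0.987, 0.0]
ft_force: [-0.7, 0.4, 7.6]
grip_width: -0.0002
```

```bash
python3 -m crank '{"travel":[[0,0,0.05],[0,0,0.1],[0,0,0.1]],"spin":[0,0,0]}'
```

```text
time: 18.2
eef_pos: [0.6261, 0.0388, 0.099]
ee_rot: [0.001, 0.163, 0.987, 0.0]
ft_force: [-1.1, -0.4, 7.0]
grip_width: -0.0001
```

```bash
python3 -m crank '{"travel":[[0,0,0.05],[0,0,0.1],[0,0,0.1]],"spin":[0,0,0]}'
```

```text
time: 18.45
eef_pos: [0.6261, 0.0388, 0.0979]
ee_rot: [0.001, 0.163, 0.987, 0.0]
ft_force: [-1.0, 0.3, 7.2]
grip_width: -0.0004
```

```bash
python3 -m crank '{"travel":[[0,0,0.05],[0,0,0.1],[0,0,0.1]],"spin":[0,0,0]}'
```

```text
time: 18.7
eef_pos: [0.6261, 0.0388, 0.0972]
ee_rot: [0.001, 0.163, 0.987, 0.0]
ft_force: [-1.5, -0.2, 8.9]
grip_width: 0.0001
```

```bash
python3 -m crank '{"travel":[[0,0,0.05],[0,0,0.1],[0,0,0.1]],"spin":[0,0,0]}'
```

```text
time: 18.95
eef_pos: [0.6264, 0.0388, 0.0972]
ee_rot: [0.002, 0.163, 0.987, 0.0]
ft_force: [-4.1, -0.7, 14.7]
grip_width: 0.0001
```

The force climbed from 7 to 14.7 N with no further motion, so it is at the rigid stop, past the latch, with the top about 37 mm below the mouth. I'll withdraw straight up.

```bash
python3 -m crank '{"travel":[[0,0,-0.2],[0,0,-0.5],[0,0,-1],[0,0,-2],[0,0,-3],[0,0,-4],[0,0,-5],[0,0,-6]],"spin":[0,0,0,0,0,0,0,0]}'
python3 -m crank '{"travel":[[0,0,-2],[0,0,-5],[1,0,-8],[3,0,-9],[6,0,-9],[9,0,-9],[9,0,-9],[9,0,-9]],"spin":[0,0,0,0,0,0,0,0]}'
python3 - <<'E'
from h import *
o=[]
for n in('scene','side'):
    d=cam(n); w=cloud(d)
    c=d['color'][130:260,280:410,::-1]; o.append(cv2.resize(c,(390,390),interpolation=cv2.INTER_CUBIC))
    r=np.hypot(w[...,0]-.6262,w[...,1]-.0385)<.017; r2=np.hypot(w[...,0]-.6262,w[...,1]-.0385)<.035
    print(n,r.sum(),np.nanpercentile(w[r][:,2],[0,5,50,95]).round(4), np.nanpercentile(w[r2][:,2],[0,5,50,95]).round(4))
cv2.imwrite('pics/c9.png',np.hstack(o))
o=get_obs();print(o['eef_pos'].round(4),o['ft_force'].round(2))
E
```

```text
time: 19.62
eef_pos: [0.6259, 0.0388, 0.1564]
ee_rot: [0.0, 0.163, 0.987, 0.0]
ft_force: [0.7, 0.4, -0.4]
grip_width: 0.0003
time: 20.28
eef_pos: [0.5397, 0.0682, 0.2464]
ee_rot: [0.001, 0.163, 0.987, 0.0]
ft_force: [0.1, 0.4, -0.4]
grip_width: 0.0001
scene 142 [0.1161 0.1178 0.1196 0.1212] [0.1161 0.1183 0.1202 0.1226]
side 81 [0.1153 0.1167 0.1175 0.1185] [0.1153 0.1166 0.1179 0.1198]
[0.5409 0.0677 0.2455] [ 0.23  0.36 -0.02]
```

View pics/c9.png

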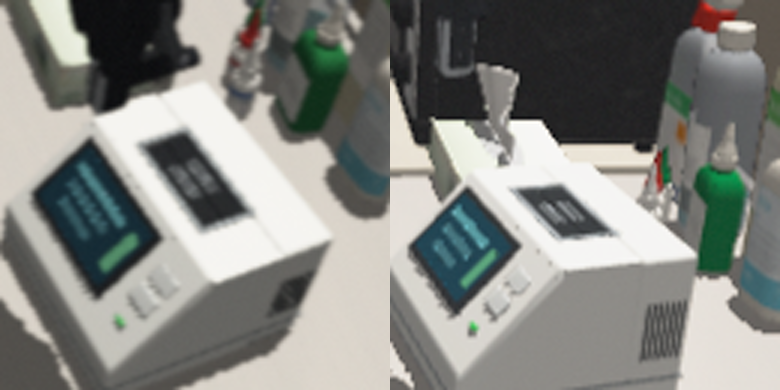

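Both crops show the flap shut flat (about (195,180) and (565,210)). The leaves measure level at about 0.118–0.120 m and the arm is clear, so I hand in.

```bash
python3 -c "
from bench import *
print(job_done())"
```

```text
the job is handed in; nothing more can be done
None
```

The blue cartridge is loaded in the analyser and the job is handed in, at about 20 s of the 58 s allowed. The job gave no verdict, so what follows is from my own checks.

- **Insertion:** I gripped the cartridge across its width, lowered it foil end first through the flap to where the pawls resisted (about 4 N), and let go. With the fingers shut I then pressed on the middle of its top at about 6 mm/s.
- **Latching:** The force held at about 7 N, then rose to 14.7 N with no further movement. That matches the rigid stop just past home, with the cartridge's top about 37 mm below the mouth. The highest force I read was 14.7 N, against the 30 N limit.
- **Flap:** After I withdrew straight up, both fixed cameras showed the two leaves level and shut (0.118–0.120 m).
- **Robot:** The arm was clear of everything, with no force on the wrist.
- **Other items:** I never touched the other cartridges, the lens case or the gauze pack. I did not measure their positions again at the end.

**Disagreements:**
- The held cartridge first seemed tilted by about 0.05 rad; this read zero once it was in the channel.
- The cameras' estimates of the mouth differed by about 4 mm. I used the wrist camera's, and there was little sideways force going in.
- The latched cartridge can't be seen under the shut flap, so the latch is inferred from the force and from the flap closing fully.

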